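# Seat the carrier plate on the shaker's locating pins

## Task

The grey carrier plate lies crooked on the laboratory shaker, its rear part riding on the two hidden locating pins of the platform. With the fingertips, nudge the plate back towards the steel fence and sideways along it until both of its holes drop over the pins and it lies flat on the platform; never lift it or pick it up. Leave the petri dish, the vial and the timer where they are.

Things in the scene. Friction and masses are not known exactly. Their poses are not given: they have to be found in the camera images.
- shaker: Laboratory shaker, a low white box 190 (x) x 230 (y) mm with an aluminium platform 180 x 220 mm on top; it cannot move. Origin at bench height under its centre; x points to its back (away from its dial), y to its left, z up. A steel fence 150 mm long (y -75 to +75) and 26 mm high stands on the platform, its front face at x = +55.8 mm.
- platform (a point): Centre of the platform's top surface, 45 mm above the bench; axes as the shaker's. The seated plate is centred here: its ends are then level with the ends of the fence and its rear edge is about 0.8 mm before the fence.
- pin_left (a point): Foot, at platform height, of the left steel locating pin: 8 mm diameter, 9 mm high with a rounded tip (straight for the lowest 5 mm), fixed at x = +22, y = +42 mm from the platform's centre. At the start it is hidden under the plate.
- pin_right (a point): The same for the right pin, x = +22, y = -42 mm from the platform's centre.
- plate: Loose grey plate 110 (x) x 150 (y) x 10 mm, 0.3 kg, with a dark rubber pad and two low lips (at y = +-67, tops 15 mm above the underside). Origin: centre of its underside; x to its rear edge, y to its left, z up. At the start it is 8 to 18 mm short of its seat in x, 9 to 24 mm left or right of it, turned by 0.1 rad at most, its front edge on the platform, sloping up to the rear by about 0.1 rad.
- hole_left (a point): Centre of the left hole at the plate's underside (plate frame x = +22, y = +42 mm); 11.2 mm diameter, through. The plate slides at a few newtons; once both holes are over the pins it drops by itself, and the pins then stop it.
- hole_right (a point): Centre of the right hole at the plate's underside (x = +22, y = -42 mm); 11.2 mm diameter, through.
- petri_dish: Bystander: round petri dish, 60 mm across, 12 mm high, on the bench left of the shaker. Origin at the centre of its underside.
- vial: Bystander: vial with an orange cap, 26 mm across, 62 mm tall, upright on the bench right of the shaker near its front corner. Origin at the centre of its underside.
- timer: Bystander: white bench timer 60 x 68 x 17 mm, on the bench to the far left. Origin at the centre of its underside.

How it is judged:
By the outcome, as a careful person would: the job done as asked, in the order asked, and still so for the second after the job is handed in, with the robot touching nothing.
It also fails if it takes over 56 s, if anything falls off the work surface, if the arm or the gripper's body presses on something with over 40 N, if the wrist force passes 120 N, or if a joint passes its speed limit or range.

## Robot

A 7-joint arm with a two-finger parallel gripper is mounted at the origin on a cart in front of the work surface, level with it; the furniture and walls round the work are solid. World frame = base frame: x ahead of the robot, y to its left, z up, the work surface at z = 0. Lengths are in m, angles in rad, forces in N, time in s.
With the tool pointing down it reaches from about 0.425 to 0.925 m from the base axis. Payload 6.8 kg.
Tool frame: the origin (TCP) lies on the front face of the gripper's body, between the roots of the fingers; the fingertips stand 73 mm ahead of it and the grasp point (between the pads) lies 54 mm ahead of it (env.nose_length is the distance from the TCP to the fingertips, in m); z points along the fingers, y is the line along which they close (so a half turn about z gives the same grasp; the last joint's range is limited). The gripper opens to 85 mm and grips with 20 to 120 N. Pads are 22 mm wide; open, the fingers measure 114 mm over their backs; the gripper's body (76 mm by 85 mm) begins 54 mm behind the grasp point. The pads swing forward as they close: fully open they stand 13 mm farther back than shut.
Start: joints at [-1.377, 0.477, 0.022, 1.555, -0.011, 1.109, -0.083], TCP at [0.201, 0.645, 0.304] pointing down, gripper open.
Joint ranges: [-2.96, 2.96], [-0.34, 2.1], [-1.41, 1.46], [0.24, 2.44], [-1.37, 4.51], [0.17, 1.92], [-2.96, 2.96]. Speed limits (rad/s): [2.39, 2.39, 3.14, 3.14, 3.14, 3.14, 3.14].

## Interface

Orientations are given as a unit quaternion [w, x, y, z].
In Python, from cell import env, kin, camera, calibration, job gives the robot as it stands. The module is installed in compiled form; this text tells all that it offers. Calls block until the motion is done:
- env.reach(position, orientation): joint-space move of the TCP to a pose.
- env.movel(position, velocity=0.15, rot=None, stop_force=None): straight line of the TCP; rot=None keeps the orientation; velocity is the mean speed in m/s. With stop_force (N) it stops when the force on the tool has changed by that much, and returns True; else False.
- env.goto_joints(angles): joint-space move.
- env.grip(opening, f_grip=None): finger opening in m; f_grip is the grip in N (None keeps the last); returns when the fingers have stopped.
- env.dwell(seconds).
- kin.inverse_kinematics(position, orientation): joint angles nearest the present ones, or None.
- env.get_state(): the state.
- camera(name): name is "side" or "top" or "wrist"; returns (picture, depth): 420x560x3 uint8, blue, green, red; 420x560 float32, m along the optical axis (not along the pixel's ray), 0 where there is no reading.
- calibration(name): a dict with "fx", "fy", "cx", "cy" (pixels), "k1" (the pictures are not rectified: a ray, as slopes to the right and down, at radius r is drawn at 1 + k1 r^2 times it, then the intrinsics apply), "rvec" (rotation vector, rad) and "tvec" (3), from world to camera coordinates, as OpenCV has them. Camera axes: x right, y down, z forward; pixel columns grow to the right and rows downward; lengths in m; the calibration is good to about 2 mm. A picture is of the moment at which its call begins: read the wrist's pose just before it. calibration takes no time and is no camera call; for the wrist camera it gives the pose at the moment of the call.
A pose or a line that the arm cannot do raises env.PlanningError and nothing moves.
- job.job_done(): hands the job in; it is judged then, once.
The state is a dict: "time": time; "qpos": joint angles; "joint_velocities": joint speeds; "joint_torque": joint torques, N m; "tcp_pos": TCP position; "orientation": TCP orientation; "force": force on the tool from outside, world axes, zero at the start; "torque": the same for the moment, N m; "opening": finger opening in m; "gripper_force": force on a finger pad.
Only numpy, scipy, OpenCV 4.12 (cv2) and the standard library are available. Lean on these libraries where they do the work, as an engineer would, in place of code of your own. Each camera call takes 0.05 s, during which the arm holds its last target. There are 200 camera calls.

## Working session

There is one attempt and no reset: what is moved stays moved. The work goes in short steps, each a Python script; the robot and the scene stay as the last script left them, time stands still between calls to the robot, and variables do not carry over. Pictures are saved under pics/ and viewed, at most 10 in all, crops included, and the job is handed in when it is done.

```bash
mkdir -p pics; ls; python3 - <<'E'
from cell import env,camera,calibration
import cv2,numpy as np
for n in("top","side"):
    p,d=camera(n); cv2.imwrite(f"pics/{n}0.png",p); np.savez(f"pics/{n}0.npz",p=p,d=d)
    print(n,calibration(n))
s=env.get_state();print(s["time"],s["tcp_pos"],s["orientation"],s["force"],env.nose_length)
E
```

```text
pics
top {'fx': 410.699511590474, 'fy': 410.699511590474, 'cx': 282.378227760872, 'cy': 214.24818826799947, 'k1': -0.022415736692617653, 'rvec': array([ 2.19626038, -2.15164231,  0.10480116]), 'tvec': array([0.3290182 , 0.48417781, 0.88212761])}
side {'fx': 485.5536772807427, 'fy': 485.5536772807427, 'cx': 285.56223723023027, 'cy': 206.01676138404724, 'k1': -0.09032073852742674, 'rvec': array([ 2.22473898, -0.48224949,  0.23494394]), 'tvec': array([-0.30117944,  0.38424824,  0.76598665])}
0.1 [0.20052615 0.64409124 0.30300665] [-6.98253123e-05  1.50343424e-01  9.88633464e-01 -8.50575257e-04] [0.53130097 0.37901879 0.14711743] 0.0726
```

View pics/top0.png

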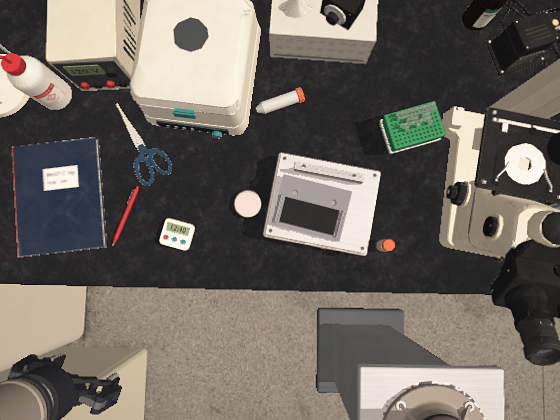

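View pics/side0.png

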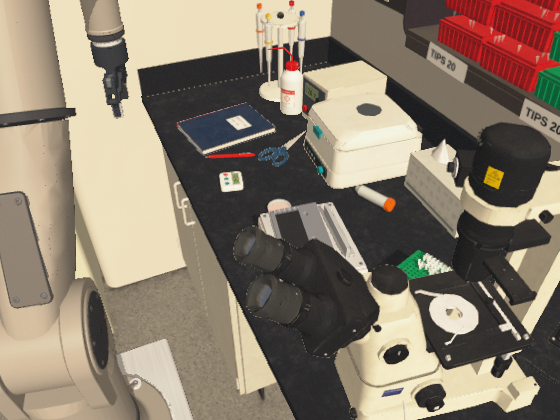

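The top view shows the shaker at about (322,204), turned by a few degrees. The fence runs (290,165)-(365,182), and the plate lies in front of it at (275-350, 175-237), shifted left. Next I'll enlarge this area.

```bash
cat > h.py <<'E'
import numpy as np,cv2
from cell import env,kin,camera,calibration,job
def rays(c,px):
    px=np.asarray(px,float).reshape(-1,2)
    K=np.array([[c['fx'],0,c['cx']],[0,c['fy'],c['cy']],[0,0,1]])
    u=cv2.undistortPoints(px.reshape(-1,1,2),K,np.array([c['k1'],0,0,0.])).reshape(-1,2)
    R=cv2.Rodrigues(np.asarray(c['rvec']))[0]; t=np.asarray(c['tvec']).ravel()
    return -R.T@t, np.c_[u,np.ones(len(u))]@R
def on_z(c,px,z):
    o,d=rays(c,px); z=np.asarray(z,float)*np.ones(len(d))
    return o+d*((z-o[2])/d[:,2])[:,None]
def on_depth(c,px,D):
    o,d=rays(c,px); px=np.asarray(px,float).reshape(-1,2)
    return o+d*np.array([D[int(round(v)),int(round(u))] for u,v in px])[:,None]
def proj(c,P):
    K=np.array([[c['fx'],0,c['cx']],[0,c['fy'],c['cy']],[0,0,1]])
    return cv2.projectPoints(np.asarray(P,float).reshape(-1,3),np.asarray(c['rvec']),np.asarray(c['tvec']),K,np.array([c['k1'],0,0,0.]))[0].reshape(-1,2)
E
python3 - <<'E'
from h import *
z=np.load('pics/top0.npz');p,d=z['p'],z['d'];c=calibration("top")
cv2.imwrite('pics/crop1.png',cv2.resize(p[145:265,225:405],None,fx=4.4,fy=4.4,interpolation=cv2.INTER_CUBIC))
print(on_depth(c,[[322,204],[274,230],[308,215],[247,203],[388,244],[177,234],[330,250]],d).round(4))
E
```

```text
[[0.4969 0.2558 0.0628]
 [0.4411 0.3562 0.0426]
 [0.4731 0.285  0.0622]
 [0.5019 0.4184 0.0122]
 [0.4155 0.1167 0.0636]
 [0.4293 0.5708 0.0158]
 [0.4012 0.2307 0.0011]]
```

View pics/crop1.png

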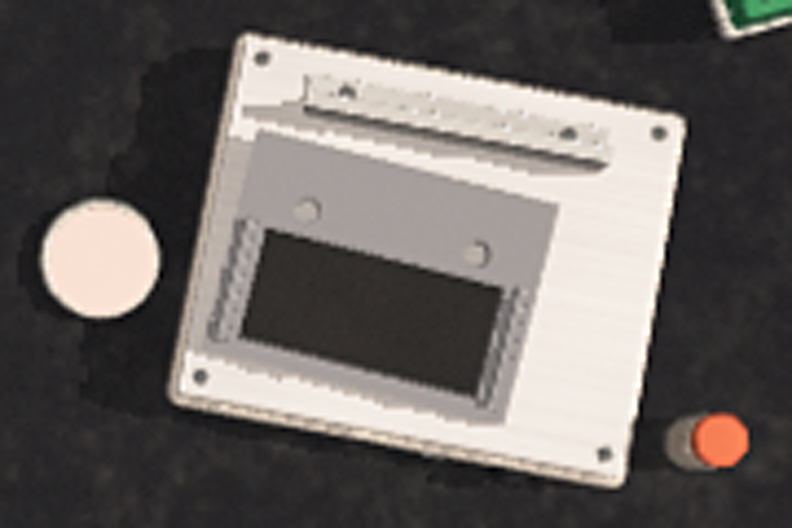

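The crop shows the shaker's box corners at (245,35), (685,118), (622,487) and (172,402), and the fence's front foot from (303,112) to (607,168). The plate corners are at about (258,130), (558,205), (505,425) and (200,350), and the holes at (308,210) and (477,254).

```bash
python3 - <<'E'
from h import *
c=calibration("top")
f=lambda P:(np.array(P,float)+.5)/4.4-.5+[225,145]
B=on_z(c,f([[245,35],[685,118],[622,487],[172,402]]),.043)
F=on_z(c,f([[303,112],[607,168]]),.045+.026)
C=B.mean(0);print(B.round(4).tolist(),C)
print([np.linalg.norm(B[i]-B[(i+1)%4]) for i in range(4)])
e=(B[0]-B[1]);y=np.arctan2(-e[0],e[1]);e2=B[0]-B[3];y2=np.arctan2(e2[1],e2[0]);
e=F[0]-F[1];print("yaws",y,y2,np.arctan2(-e[0],e[1]),np.linalg.norm(e))
yaw=(y+y2)/2
a=(yaw+np.pi)/2; q=[0,np.cos(a),np.sin(a),0]
X=np.array([np.cos(yaw),np.sin(yaw),0])
env.reach([*(C-0.03*X)[:2],0.33],q)
s=env.get_state();print(s["time"],s["tcp_pos"],s["orientation"],s["qpos"])
w=calibration("wrist");p,d=camera("wrist");np.savez('pics/w1.npz',p=p,d=d,**{k:np.asarray(v) for k,v in w.items()});cv2.imwrite('pics/w1.png',p)
print(w)
E
```

```text
[[0.6105, 0.3462, 0.043], [0.5734, 0.1276, 0.043], [0.391, 0.1586, 0.043], [0.4278, 0.3779, 0.043]] [0.50070957 0.25259127 0.043     ]
[np.float64(0.22175206545805262), np.float64(0.18501927233678686), np.float64(0.22235302529685144), np.float64(0.18545361994690135)]
yaws -0.16816288231664892 -0.17185378952606203 -0.1634280255864469 0.1476626001357111
1.825 [0.47072637 0.25899562 0.32995674] [-7.71239900e-05  8.39248592e-02  9.96472061e-01  2.07527448e-04] [-0.79044458  0.22358888  0.20227611  1.86640212 -0.05167085  1.05644645
  0.83510809]
{'fx': 332.6393383890193, 'fy': 332.6393383890193, 'cx': 284.46899814008367, 'cy': 204.43848398128452, 'k1': -0.019061739648653805, 'rvec': array([-2.23273155, -1.88633062, -0.25754419]), 'tvec': array([-0.33319938, -0.44733711,  0.29108377])}
```

View pics/w1.png

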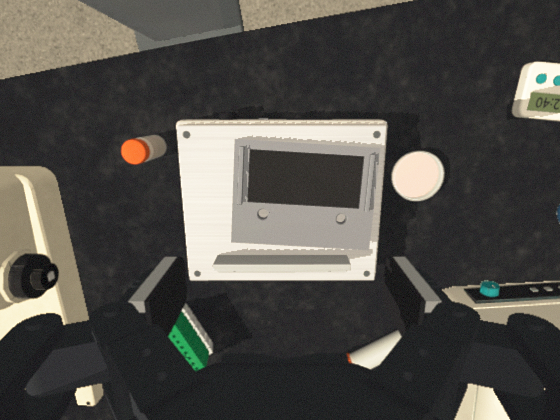

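The wrist view shows the platform corners near (178,122), (387,121), (375,281) and (189,281), and the holes at (263,213) and (341,218). The fence lies along row 255-265. I'll rectify this into the shaker frame.

```bash
python3 - <<'E'
from h import *
z=np.load('pics/w1.npz');C=np.array([.5007,.2526]);yaw=-.170
x=np.array([np.cos(yaw),np.sin(yaw)]);y=np.array([-x[1],x[0]])
S=3.1;U,V=np.meshgrid(np.arange(774),np.arange(594))
sx=(297-V)/S/1e3; sy=(387-U)/S/1e3
W=C+sx[...,None]*x+sy[...,None]*y
P=np.dstack([W,np.full(U.shape,.045)])
m=proj(z,P).reshape(*U.shape,2).astype(np.float32)
o=cv2.remap(z['p'],m[...,0],m[...,1],cv2.INTER_CUBIC)
for g in range(-80,81,20):
    v=int(297-g*S);cv2.line(o,(0,v),(8,v),(0,255,0),1);cv2.putText(o,str(g),(10,v+4),0,.4,(0,255,0))
    u=int(387-g*S);cv2.line(o,(u,0),(u,8),(0,255,0),1);cv2.putText(o,str(g),(u-8,20),0,.4,(0,255,0))
cv2.imwrite('pics/rect1.png',o)
R=cv2.Rodrigues(z['rvec'])[0];print(-R.T@z['tvec'])
E
```

```text
[0.40354904 0.26966394 0.40036435]
```

View pics/rect1.png

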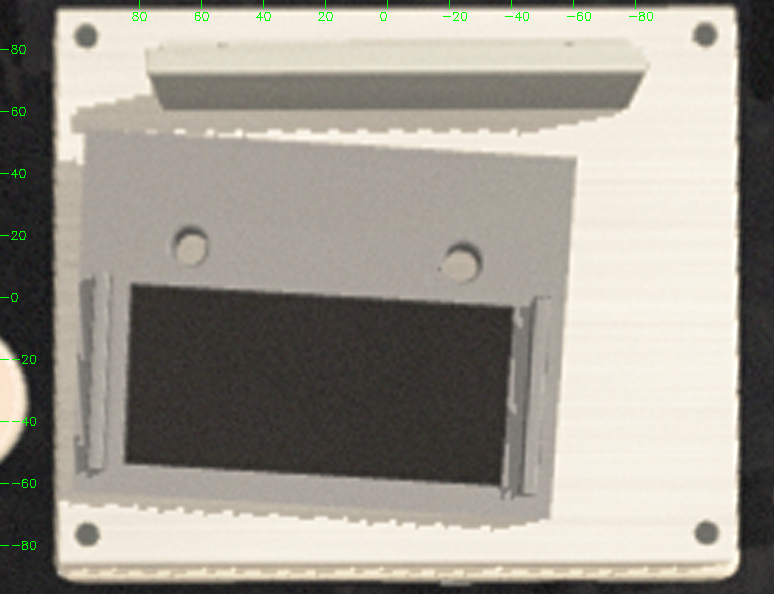

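In shaker coordinates, the screws and fence put the platform centre at C + (4.0, -2.9) mm. The plate is about 18 mm short and 23 mm left, with a yaw of about -0.05. First push: two spread fingers on the front edge, back to the fence.

```bash
cat >> h.py <<'E'
yaw=-.170
X=np.array([np.cos(yaw),np.sin(yaw),0]);Y=np.array([-X[1],X[0],0])
C=np.array([.5007,.2526,0])+.004*X-.0029*Y
def W(sx,sy,z): return C+sx/1e3*X+sy/1e3*Y+np.array([0,0,z])
def S(): # shaker-frame tcp mm
    s=env.get_state();p=s["tcp_pos"]-C;f=np.asarray(s["force"])
    return np.round([p@X*1e3,p@Y*1e3,s["tcp_pos"][2]*1e3,f@X,f@Y,f[2],s["time"],s["opening"]*1e3],2)
def Q(a): a=(a+np.pi)/2; return [0,np.cos(a),np.sin(a),0]
E
python3 - <<'E'
from h import *
env.grip(.07)
env.reach(W(-93,23,.18),Q(yaw));print(S())
env.movel(W(-93,23,.130),.1);print(S())
print(env.movel(W(-93,23,.098),.02,stop_force=3),S())
E
```

```text
[-91.94  23.47 180.91  -0.35   0.5    0.61   2.88  70.12]
[-9.2440e+01  2.3260e+01  1.3059e+02  2.0000e-02 -1.6000e-01 -3.4000e-01
  3.5200e+00  6.9880e+01]
True [-93.03  23.01 109.9   -0.65  -0.68   6.52   4.53  70.03]
```

```bash
python3 - <<'E'
from h import *
env.movel(W(-93,23,.1135),.03);print(S())
for x in (-82,-76,-72,-68,-65,-62,-59):
    r=env.movel(W(x,23,.1135),.02,stop_force=10);print(r,S())
    if r: break
cv2.imwrite('pics/w2.png',camera("wrist")[0])
E
```

```text
[-92.93  23.05 113.53  -1.11   0.58  -0.23   4.82  69.98]
False [-82.09  22.75 113.37  -0.96  -1.24   0.33   5.52  70.29]
False [-75.39  23.33 113.67   0.99  -0.27  -0.23   5.97  69.85]
False [-71.96  23.25 113.57  -2.27   1.19   1.29   6.32  69.9 ]
False [-68.03  23.1  113.53  -2.73   0.71   1.82   6.67  70.32]
False [-65.18  23.   113.46  -5.13   0.46   2.88   6.97  70.22]
True [-6.5090e+01  2.2910e+01  1.1297e+02 -4.0000e-02  8.0000e-02  5.7000e-01
  7.1800e+00  7.0100e+01]
```

View pics/w2.png

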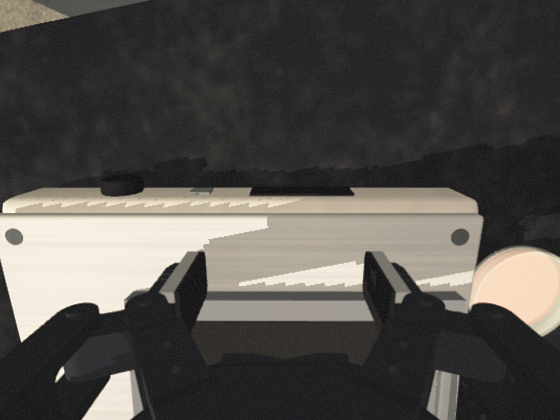

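The stop at x = -65 mm is where the fence contact was predicted. The picture shows both fingertips on the plate's front edge (row ~300), with the edge parallel to the platform front. Next I'll back off and measure from above.

```bash
cat >> h.py <<'E'
def rect(name,z=.045):
    w=calibration("wrist");p,d=camera("wrist")
    U,V=np.meshgrid(np.arange(774),np.arange(594));k=3.1
    P=C+((297-V)/k/1e3)[...,None]*X+((387-U)/k/1e3)[...,None]*Y+np.array([0,0,z])
    m=proj(w,P).reshape(*U.shape,2).astype(np.float32)
    o=cv2.remap(p,m[...,0],m[...,1],cv2.INTER_CUBIC)
    for g in range(-80,81,20):
        v=int(297-g*k);cv2.putText(o,str(g),(10,v+4),0,.4,(0,255,0))
        u=int(387-g*k);cv2.putText(o,str(g),(u-8,20),0,.4,(0,255,0))
    cv2.imwrite(name,o)
    n=(297,387); return w,p,d
E
python3 - <<'E'
from h import *
env.movel(W(-72,23,.1135),.05);env.movel(W(-80,23,.2),.2)
env.reach(W(-34,3,.33),Q(yaw));print(S())
w,p,d=rect('pics/rect2.png')
np.savez('pics/w3.npz',p=p,d=d)
# plate surface heights from depth
for sx,sy in((40,23),(-48,23),(40,80),(40,-30)):
    print(sx,sy,on_depth(w,proj(w,W(sx,sy,.065)),d)[0][2].round(4))
for a in (yaw+np.pi/2,yaw-np.pi/2):
    for h in(.18,.1135): 
        q=kin.inverse_kinematics(W(0,115,h),Q(a));print(None if q is None else np.round(q,2))
E
```

```text
[-3.4240e+01  2.6500e+00  3.2869e+02 -2.1000e-01 -2.2000e-01 -7.1000e-01
  8.6900e+00  7.0180e+01]
40 23 0.0664
-48 23 0.0546
40 80 0.0659
40 -30 0.0668
[-0.64  0.55 -0.09  1.75  0.06  0.85  2.22]
[-0.64  0.64 -0.09  1.78  0.08  0.73  2.2 ]
[-0.99  0.58  0.4   1.78 -0.29  0.85 -0.63]
[-0.97  0.67  0.37  1.8  -0.34  0.73 -0.58]
```

View pics/rect2.png

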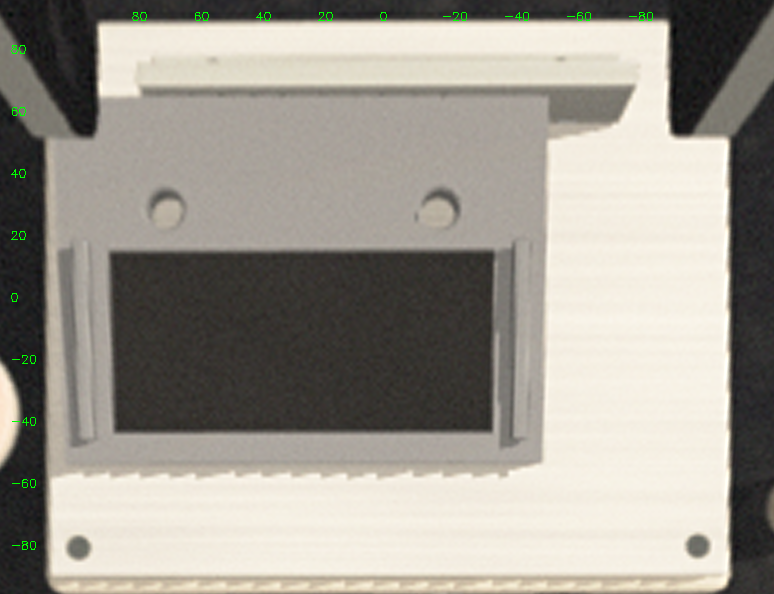

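The plate is now square and flush with the fence. The hole rims at (167,209) and (438,209) give about 26 mm left of the seat. Next is the sideways push from the left end.

```bash
cat >> h.py <<'E'
def height(pts=((45,0),(45,-20),(45,-35),(-50,0))):
    w=calibration("wrist");p,d=camera("wrist");r=[]
    for sx,sy in pts:
        u=proj(w,W(sx,sy,.06))[0]
        r.append(on_depth(w,u,d)[0][2].round(4) if 0<=u[0]<559 and 0<=u[1]<419 else None)
    return r
E
python3 - <<'E'
from h import *
a=yaw+np.pi/2
env.reach(W(0,122,.18),Q(a));print(S())
env.movel(W(0,122,.1135),.08);print(S(),height())
for y in (112,104,97,93,91,90,89,88,87,86,85):
    r=env.movel(W(0,y,.1135),.02,stop_force=10);h=height();print(r,S(),h)
    if r: break
    if h[1] is not None and 0<h[1]<.06 and y<95: print("dropped?");break
E
```

```text
[-2.4000e-01  1.2175e+02  1.7962e+02  1.6000e-01  4.1000e-01  3.8000e-01
  9.9800e+00  6.9840e+01]
[  0.28 122.28 113.96   0.63  -0.17   0.22  10.97  70.12] [None, None, None, None]
False [ 5.0000e-02  1.1188e+02  1.1348e+02  2.6000e-01 -4.0000e-02 -1.1000e-01
  1.1720e+01  7.0380e+01] [None, None, None, None]
False [9.0000e-02 1.0354e+02 1.1342e+02 1.0000e-02 6.0000e-02 4.4000e-01
 1.2320e+01 7.0240e+01] [np.float64(0.0679), None, None, np.float64(0.0553)]
False [  0.13  96.59 113.46  -0.49  -0.36   1.    12.87  70.25] [np.float64(0.0664), None, None, np.float64(0.056)]
False [4.0000e-02 9.2670e+01 1.1346e+02 2.5000e-01 2.0000e-01 4.1000e-01
 1.3270e+01 7.0100e+01] [np.float64(0.0669), None, None, np.float64(0.0569)]
False [ 6.0000e-02  9.0740e+01  1.1348e+02  4.0000e-02  4.1000e-01 -1.6000e-01
  1.3570e+01  6.9990e+01] [np.float64(0.065), None, None, np.float64(0.0553)]
False [ 3.0000e-02  8.9940e+01  1.1353e+02  4.0000e-01 -2.0000e-01  2.9000e-01
  1.3870e+01  7.0050e+01] [np.float64(0.0541), None, None, np.float64(0.0558)]
False [-2.0000e-02  8.9020e+01  1.1352e+02 -5.7000e-01  8.1000e-01  1.2900e+00
  1.4170e+01  7.0100e+01] [np.float64(0.0556), None, None, np.float64(0.0557)]
False [-1.1000e-01  8.8180e+01  1.1353e+02 -7.2000e-01  1.3300e+00  5.6000e-01
  1.4470e+01  6.9980e+01] [np.float64(0.0559), None, None, np.float64(0.0555)]
False [-3.0000e-02  8.7090e+01  1.1356e+02 -3.9000e-01  1.6800e+00 -6.5000e-01
  1.4770e+01  6.9730e+01] [np.float64(0.0548), None, None, np.float64(0.0555)]
False [-1.0000e-02  8.6020e+01  1.1353e+02 -5.1000e-01  1.5900e+00 -7.0000e-01
  1.5070e+01  6.9860e+01] [np.float64(0.0546), None, None, np.float64(0.0555)]
False [-1.0000e-02  8.5330e+01  1.1357e+02  1.3000e-01  1.8000e+00 -8.2000e-01
  1.5370e+01  6.9900e+01] [np.float64(0.0546), None, None, np.float64(0.0556)]
```

It dropped flat at a finger position of about 90 mm. I'll retreat and check.

```bash
python3 - <<'E'
from h import *
env.movel(W(0,100,.1135),.08);env.movel(W(0,115,.2),.2)
env.reach(W(-75,0,.33),Q(yaw));print(S())
w,p,d=rect('pics/rect3.png',.055)
for sx in(47,-48):
    print(sx,[on_depth(w,proj(w,W(sx,sy,.055)),d)[0][2].round(4) for sy in(-68,-50,-20,0,20,50,68)])
E
```

```text
[-7.5160e+01  3.0000e-02  3.2911e+02  3.0000e-01 -9.0000e-02  7.9000e-01
  1.7590e+01  7.0240e+01]
47 [np.float64(0.0552), np.float64(0.0547), np.float64(0.0556), np.float64(0.0556), np.float64(0.0555), np.float64(0.0554), np.float64(0.0559)]
-48 [np.float64(0.0561), np.float64(0.0539), np.float64(0.0566), np.float64(0.0548), np.float64(0.054), np.float64(0.0556), np.float64(0.0561)]
```

View pics/rect3.png

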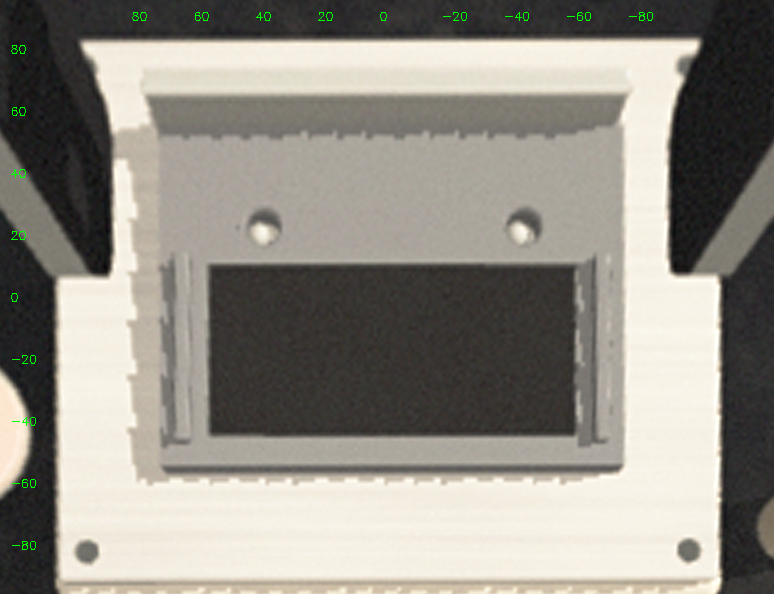

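The plate lies flat: its top surface is 55 mm above the bench everywhere. The pins show bright in both holes at (264,228) and (523,228), and the plate is square to the fence. The robot is clear of everything.

```bash
python3 -c "
from h import *
print(job.job_done())"
```

```text
the job is handed in; nothing more can be done
None
```

The plate lies flat on the platform with both holes over the pins, it was only pushed and never lifted, the dish, vial and timer were left alone, and the job was handed in at about 18 s of robot time.

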